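Seat the packing disc in the bored mould and read its depth

ROBOT

A 6-joint arm with a two-finger parallel gripper is mounted at the origin on a cart in front of the work surface, level with it; the furniture and walls round the work are solid. World frame = base frame: x ahead of the robot, y to its left, z up, the work surface at z = 0. Lengths are in m, angles in rad, forces in N, time in s.
With the tool pointing down it reaches from about 0.375 to 0.975 m from the base axis. Payload 3.8 kg.
Tool frame: the origin (TCP) lies midway between the tips of the shut fingers; the grasp point (between the pads) lies 19 mm behind it; z points along the fingers, y is the line along which they close (so a half turn about z gives the same grasp; the last joint's range is limited). The gripper opens to 85 mm and grips with 20 to 120 N. Pads are 22 mm wide; open, the fingers measure 114 mm over their backs; the gripper's body (76 mm by 85 mm) begins 54 mm behind the grasp point. The pads swing forward as they close: fully open they stand 13 mm farther back than shut.
Start: joints at [-1.187, 0.264, 1.604, -0, 1.274, -0.037], TCP at [0.276, -0.616, 0.205] pointing down, gripper open.
Joint ranges: [-2.63, 2.63], [-0.94, 2.18], [0.31, 2.57], [-1.31, 4.45], [0, 2.66], [-2.55, 2.55]. Speed limits (rad/s): [2.57, 2.57, 3.14, 3.14, 3.14, 3.14].

INTERFACE

Orientations are given as a rotation vector (axis times angle).
In Python, from workcell import read_state, vision, ticket gives the robot as it stands. The module is installed in compiled form; this text tells all that it offers.
- The arm moves only by the tool jog_arm, never from a script. Its arguments are lists of equal length, an entry for each row: "turn": the turn, a rotation vector about the tool's x, y, z in rad, a list of three; "delta_pos": the shift along the tool's x, y, z in m, a list of three; "gripper": the finger opening in m, from 0 to 0.0854. In form: {"turn": [[rx, ry, rz], ...], "delta_pos": [[dx, dy, dz], ...], "gripper": [gripper, ...]}. A call has 1 to 20 rows; each row shifts and turns the commanded pose from where the row before left it, along the tool's axes as they then stand; what a row does not reach is not made up. A row lasts 1/12 s, in which the tool goes at most 41.7 mm and 7.16 degrees, less where a joint would pass 70% of its speed; a pose out of reach is approached as far as the arm can. A call with a gripper value outside its range is refused whole. The fingers move at their own pace and stop on an object; "grip_force" is the grip in N (left out, the last holds). Time passes only in rows, so rows that do not move let the fingers close. It gives the time, the measured TCP pose, the force, the opening and the grip force at its end, in the units of the state.
- read_state(): the state, without advancing time (a new reading comes with each control period).
- vision.read_camera(name): name is "side" or "top" or "wrist"; returns the picture (400x640x3 uint8, red, green, blue); there is no depth.
- vision.calibration(name): a dict with "vfov" (degrees; the focal length in pixels is half the picture's height over the tangent of half this angle, whatever the lens; pixels are square), "cx", "cy" (the principal point, pixels), "R" (3x3) and "t" (3): a world point X has camera coordinates R X + t; the wrist camera has in their place "mount" (4x4, takes a point from camera to tool coordinates, whose origin is the TCP and whose axes are the flange's). Camera axes: x right, y down, z forward; pixel columns grow to the right and rows downward; lengths in m; the calibration is good to about 2 mm. A picture is of the moment at which its call begins: read the wrist's pose just before it. calibration takes no time and is no camera call.
- ticket.finish_job(): hands the job in; it is judged then, once.
The state is a dict: "time": time; "q": joint angles; "joint_vel": joint speeds; "joint_torque": joint torques, N m; "tool_pos": TCP position; "tcp_rot": TCP orientation; "wrist_force": force on the tool from outside, world axes, zero at the start; "torque": the same for the moment, N m; "width": opening from 0.0 (shut) to 1.0 (fully open); "grip_force": force on a finger pad.
Only numpy, scipy, OpenCV 4.12 (cv2) and the standard library are available. Lean on these libraries where they do the work, as an engineer would, in place of code of your own. Each camera call takes 0.05 s, during which the arm holds its last target. There are 200 camera calls.

TASK

Take the steel gauge rod out of its wooden rack, put it tip first into the bore of the mould and use it to push the dragging packing disc down until it seats solidly on the bottom, pressing only as firmly as that needs because the disc is brittle. Leave the rod standing in the bore on the disc, and slide the pointer on the scale column up until its tip is level with the rod's collar. Do not disturb the glass beaker or the brass weight.

Things in the scene. Friction and masses are not known exactly. Their poses are not given: they have to be found in the camera images.
- rod: steel gauge rod, loose, 0.16 kg, standing upright in the rack at the start. Origin at the centre of its tip face, z up along the rod. Shaft 16 mm thick and 115.5 mm long with a bevelled tip; then a collar 26 mm in diameter and 5 mm thick; above it a round ribbed grip 18 mm thick that ends 166.5 mm from the tip.
- rod_tip (a point): centre of the rod's tip face (same as its origin)
- rod_mark (a point): the mark: the middle of the rod's collar, on its axis, 118 mm above the tip. The collar's lower and upper edges are 2.5 mm below and above
- rod_grip (a point): point on the rod's axis at which to grip it, 142 mm above the tip (24 mm above the mark); fingertips that reach 19 mm past it end just above the collar
- rack: fixed wooden block 70 x 70 x 45 mm, origin under its centre, with one vertical hole 19 mm in diameter and 35 mm deep in the middle of its top; the rod stands in it
- gauge_stand: fixed stand: grey base plate 110 (x) x 210 (y) x 12 mm, origin under its centre, z up. At y = -55 mm stands the mould, a steel cylinder about 62 mm in diameter whose top is at z = 102 mm, with a blind bore. At y = +35 mm stands the 12 x 14 mm scale column, top at z = 205 mm
- mould_mouth (a point): centre of the mould's bore at the level of the mould's top. The bore is vertical, 19 mm in diameter, widening to 29 mm over its top 7 mm. Its solid bottom is at an unknown depth: seated, the disc's top face lies somewhere between 44 and 73 mm below this point
- disc: white ceramic disc in the bore, 18 mm wide, 10 mm thick, origin at the centre of its top face. It starts part way down and must go 15 to 29 mm further. It only slides along the bore, drags with about 6 N all the way and stays where left; on the bottom it is solid. It counts as seated once the rod has pressed it with 10 N or more for 0.2 s; it cracks above 35 N
- pointer_tip (a point): tip of the steel pointer, which slides only up and down on the column with about 3 N of drag and stays where left. It points at the bore's axis from 20 mm beside it (y = -35 mm of the stand). It starts 13 mm or more below the level it must be set to; its travel is z = 100 to 195 mm above the stand's origin
- pointer_grip (a point): grip point of the pointer, rigidly joined to it: on an upright black tab at y = +80 mm of the stand, 34 mm above the level of the pointer tip. The tab is 10 mm thick along the stand's x (grip it across this) and 24 mm wide along y; its top is 11 mm above this point, the bar that carries it 29 mm below
- beaker: clear beaker, loose, 69 mm wide and 88 mm high, origin under its centre; leave alone
- weight: brass weight with a knob, loose, 30 mm wide and 34 mm high, origin under its centre; leave alone
Not all that is in view belongs to the job. There is more than one size of the rod; the job needs the larger.

How it is judged:
On the way, in this order (a step that is already met when the one before it is completed fails the run):
1. the rod's tip is in the mould's bore (horizontal distance between rod_tip and mould_mouth below 0.006 m and z of rod_tip in the frame of mould_mouth below -0.01 m and angle between rod's own z axis and vertical below 0.15 rad), for 0.1 s.
2. the rod presses the disc solidly home on the bottom: 10 N or more, held for 0.2 s (contact force between rod and disc above 10 N), for 0.2 s.
3. the pointer's tip is level with the middle of the rod's collar within 4 mm (z of rod_mark in the frame of pointer_tip between -0.004 and 0.004 m), for 0.2 s.
At the end, for the whole second after the job is handed in: The rod stands at rest in the mould's bore (tip within 6 mm of the bore's axis, tilt under 0.12 rad), its tip on the seated disc (within 5 mm of the centre of the disc's top), and the pointer's tip is level with the middle of the rod's collar within 4 mm (all of step 3 and horizontal distance between rod_tip and mould_mouth below 0.006 m and angle between rod's own z axis and vertical below 0.12 rad and distance between rod_tip and disc below 0.005 m and linear speed of rod below 0.02 m/s); the robot touches nothing.
It fails at once if the rod presses the disc with more than 35 N (it cracks) (contact force between rod and disc above 35 N).
It fails at once if the beaker is moved by more than 20 mm (distance of beaker from where it was at the start of the episode above 0.02 m).
It fails at once if the weight is moved by more than 20 mm (distance of weight from where it was at the start of the episode above 0.02 m).
It also fails if it takes over 58 s, if anything falls off the work surface, if the arm or the gripper's body presses on something with over 40 N, if the wrist force passes 120 N, or if a joint passes its speed limit or range.

## Working session

There is one attempt and no reset: what is moved stays moved. The work goes in short steps, Python scripts to look and compute and a tool call to move; the robot and the scene stay as the last step left them, time stands still between calls to the robot, and variables do not carry over. Pictures are saved under pics/ and viewed, at most 10 in all, crops included, and the job is handed in when it is done.

Besides the shell and the picture viewer there is one more tool, called after "Emit:" by a JSON object that holds its "op" and its "data", one argument or row to a line. jog_arm: Moves the arm, as the interface text tells. Its arguments: {"type":"object","properties":{"turn":{"type":"array","items":{"type":"array","items":{"type":"number"}}},"delta_pos":{"type":"array","items":{"type":"array","items":{"type":"number"}}},"gripper":{"type":"array","items":{"type":"number"}},"grip_force":{"type":"number"}},"required":["turn","delta_pos","gripper"]}

```bash
mkdir -p pics; ls
python3 - <<'E'
from workcell import read_state, vision
import cv2,numpy as np
s=read_state(); print({k:np.round(v,3).tolist() for k,v in s.items()})
for n in("side","top"):
    c=vision.calibration(n); print(n,c)
    cv2.imwrite(f"pics/{n}0.png",vision.read_camera(n)[:,:,::-1])
print(vision.calibration("wrist"))
E
```

```text
pics
{'time': 0.0, 'q': [-1.187, 0.265, 1.605, -0.0, 1.274, -0.037], 'joint_vel': [0.002, -0.001, -0.0, -0.0, -0.0, -0.0], 'joint_torque': [0.002, -51.511, -36.732, 0.0, 0.013, -0.0], 'tool_pos': [0.275, -0.615, 0.204], 'tcp_rot': [-3.07, -0.656, 0.001], 'wrist_force': [0.88, 0.136, -0.86], 'torque': [-0.045, 0.014, -0.055], 'grip_force': 0.0, 'width': 0.999}
side {'vfov': 52.468365104293845, 'cx': 312.76741545415626, 'cy': 202.66463576135916, 'R': array([[ 0.84965023, -0.52734539, -0.00114903],
       [-0.22920327, -0.36732446, -0.90140923],
       [ 0.47493194,  0.76614592, -0.4329666 ]]), 't': array([-0.37787926,  0.26580736,  0.74759538])}
top {'vfov': 46.17714390725771, 'cx': 324.6719995503136, 'cy': 197.2159451203051, 'R': array([[-4.17359460e-01, -9.08741268e-01, -6.23468760e-04],
       [-8.34325814e-01,  3.83454250e-01, -3.96059686e-01],
       [ 3.60154853e-01, -1.64779080e-01, -9.18224557e-01]]), 't': array([0.33763504, 0.44303099, 1.34649724])}
{'vfov': 66.25807343477524, 'cx': 324.365492860843, 'cy': 200.03865973800998, 'mount': array([[-4.55247098e-04, -9.58799414e-01, -2.84083574e-01,
         7.20147043e-02],
       [ 9.99999842e-01, -5.30528277e-04,  1.88054432e-04,
        -1.33118424e-03],
       [-3.31020848e-04, -2.84083443e-01,  9.58799503e-01,
        -1.69128762e-01],
       [ 0.00000000e+00,  0.00000000e+00,  0.00000000e+00,
         1.00000000e+00]])}
```

View pics/side0.png

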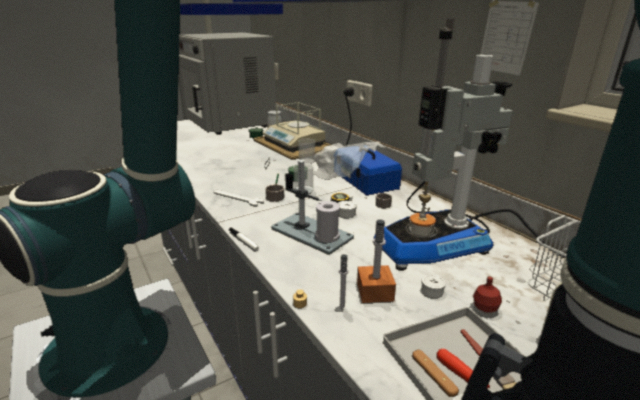

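View pics/top0.png

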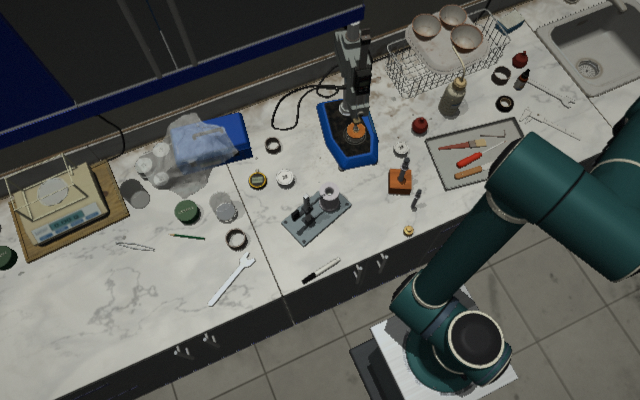

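Side: rod in the rack (377,285), small rod standing at (343,283), weight (300,298), mould (327,222), column (303,190). Top: rack (400,180), stand (316,212), beaker (~226,207). Enlarging both.

Run:
```python
import cv2
a=cv2.imread("pics/side0.png")[145:310,262:412]; cv2.imwrite("pics/sidec.png",cv2.resize(a,None,fx=3.6,fy=3.6,interpolation=cv2.INTER_CUBIC))
a=cv2.imread("pics/top0.png")[150:245,270:430]; cv2.imwrite("pics/topc.png",cv2.resize(a,None,fx=5,fy=5,interpolation=cv2.INTER_CUBIC))
```

```text
(no output)
```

View pics/sidec.png

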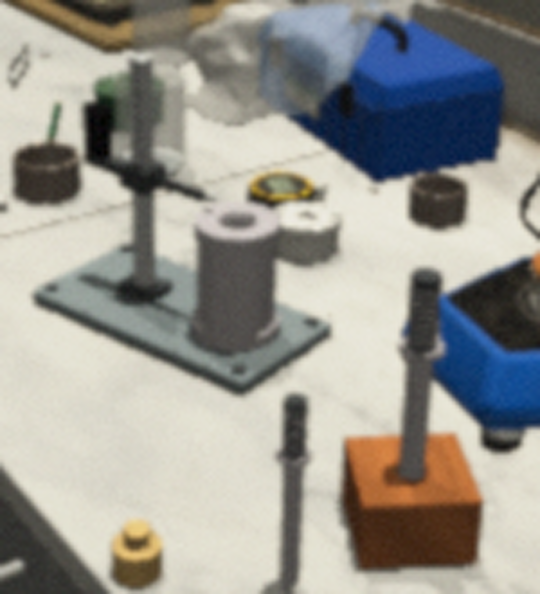

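View pics/topc.png

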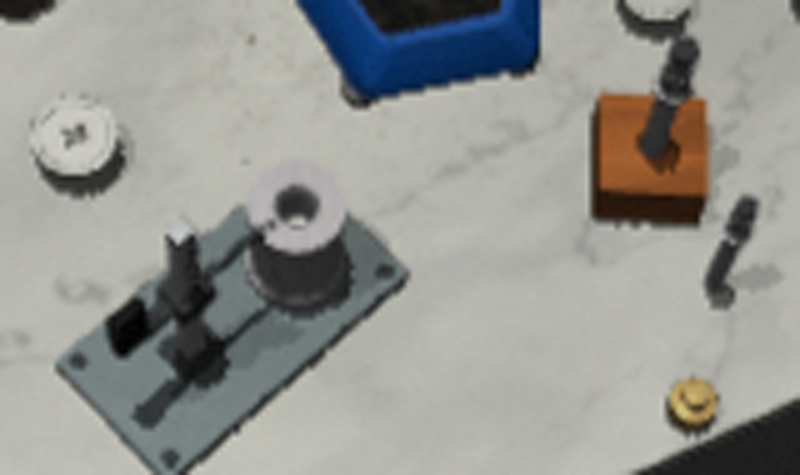

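Side crop (×3.6, offset 262,145): rod top (426,275), collar (422,345), rack entry (412,473), bore (238,219), column top (140,62), tab (98,120). Top crop (×5, offset 270,150): rod top (685,47), collar (673,90), bore (297,206), column top (180,229), tab (128,325), weight (693,392), small rod (720,293).

```bash
cat > h.py <<'E'
import numpy as np,cv2
from workcell import read_state, vision
from scipy.spatial.transform import Rotation as Ro
def cam(n):
    c=vision.calibration(n); f=200/np.tan(np.radians(c["vfov"]/2))
    if n=="wrist":
        s=read_state(); R=Ro.from_rotvec(s["tcp_rot"]).as_matrix(); M=c["mount"]
        Rc=R@M[:3,:3]; o=R@M[:3,3]+s["tool_pos"]
    else: Rc=c["R"].T; o=-Rc@c["t"]
    return Rc,np.asarray(o),f,c["cx"],c["cy"]
def ray(C,p):
    d=C[0]@np.array([(p[0]-C[3])/C[2],(p[1]-C[4])/C[2],1]); return C[1],d/np.linalg.norm(d)
def plane(C,p,z):
    o,d=ray(C,p); return o+d*(z-o[2])/d[2]
def proj(C,X):
    q=C[0].T@(np.asarray(X)-C[1]); return q[:2]/q[2]*C[2]+[C[3],C[4]]
def tri(*rs):
    A=sum(np.eye(3)-np.outer(d,d) for o,d in rs); b=sum((np.eye(3)-np.outer(d,d))@o for o,d in rs)
    return np.linalg.solve(A,b)
E
python3 - <<'E'
from h import *
S,T=cam("side"),cam("top")
P={"rodtop":((426,273),(685,45),.1765),"collar":((422,345),(673,90),.128),"rack":((412,473),(657,150),.045),
"bore":((238,219),(297,206),.102),"col":((140,62),(180,229),.205),"tabtop":((98,103),(125,322),None),"weight":((137,527),(693,390),.034),
"small":((288,590),(720,296),0),"cL":((37,296),(58,367),.012),"cF":((240,385),(165,475),.012),"cR":((328,327),(408,272),.012)}
for k,(a,b,z) in P.items():
    a=(a[0]/3.6+262-.4,a[1]/3.6+145-.4); b=(b[0]/5+270-.4,b[1]/5+150-.4)
    print(k,tri(ray(S,a),ray(T,b)).round(4),*( [] if z is None else [plane(S,a,z)[:2].round(4),plane(T,b,z)[:2].round(4)]))
E
```

```text
rodtop [ 0.5205 -0.1352  0.1785] [ 0.5219 -0.1326] [ 0.5221 -0.1364]
collar [ 0.5187 -0.1346  0.1305] [ 0.5247 -0.131 ] [ 0.5173 -0.1343]
rack [ 0.5172 -0.1372  0.0442] [ 0.5187 -0.1378] [ 0.5152 -0.136 ]
bore [0.5532 0.1029 0.104 ] [0.5565 0.1066] [0.5533 0.1028]
col [0.526  0.1887 0.2026] [0.5208 0.1821] [0.5264 0.1885]
tabtop [0.5095 0.2328 0.1575]
weight [ 0.3632 -0.0817  0.0327] [ 0.3612 -0.0832] [ 0.364  -0.0817]
small [ 0.4247 -0.1409 -0.0005] [ 0.4276 -0.1412] [ 0.4218 -0.1395]
cL [ 0.5169  0.2784 -0.0093] [0.4523 0.2285] [0.5514 0.2702]
cF [ 0.5564  0.2019 -0.1146] [0.5149 0.0394] [0.4574 0.2371]
cR [0.542  0.0294 0.0392] [0.615  0.0711] [0.5173 0.0397]
```

Emit:
{"op": "jog_arm", "data": {
  "turn": [
    [0,0,0],
    [0,0,0],
    [0,0,0],
    [0,0,0],
    [0,0,0],
    [0,0,0],
    [0,0,0],
    [0,0,0],
    [0,0,0],
    [0,0,0],
    [0,0,0],
    [0,0,0],
    [0,0,0],
    [0,0,0],
    [0,0,-0.112],
    [0,0,-0.112],
    [0,0,-0.112],
    [0,0,-0.112],
    [0,0,-0.112],
    [0,0,-0.112]
  ],
  "delta_pos": [
    [0.02,-0.016,-0.0033],
    [0.03,-0.024,-0.0033],
    [0.03,-0.024,-0.0033],
    [0.03,-0.024,-0.0033],
    [0.03,-0.024,-0.0033],
    [0.03,-0.024,-0.0033],
    [0.03,-0.024,-0.0033],
    [0.03,-0.024,-0.0033],
    [0.03,-0.024,-0.0033],
    [0.03,-0.024,-0.0033],
    [0.03,-0.024,-0.0033],
    [0.03,-0.024,-0.0033],
    [0.03,-0.024,-0.0033],
    [0.03,-0.024,-0.0033],
    [0,0,0],
    [0,0,0],
    [0,0,0],
    [0,0,0],
    [0,0,0],
    [0,0,0]
  ],
  "gripper": [0.085,0.085,0.085,0.085,0.085,0.085,0.085,0.085,0.085,0.085,0.085,0.085,0.085,0.085,0.085,0.085,0.085,0.085,0.085,0.085],
  "grip_force": 40
}}

```text
time: 1.77
tool_pos: [0.5156, -0.1489, 0.2509]
tcp_rot: [-2.679, -1.64, 0.001]
wrist_force: [-0.3, 0.2, 0.7]
width: 0.998
grip_force: 0.0
```

Emit:
{"op": "jog_arm", "data": {
  "turn": [
    [0,0,-0.112],
    [0,0,-0.112],
    [0,0,-0.112],
    [0,0,-0.112],
    [0,0,-0.112],
    [0,0,-0.112],
    [0,0,-0.112],
    [0,0,0],
    [0,0,0]
  ],
  "delta_pos": [
    [0,0,0],
    [0,0,0],
    [0,0,0],
    [0,0,0],
    [0,0,0],
    [0,0,0],
    [0,0,0],
    [0,0,0],
    [0,0,0]
  ],
  "gripper": [0.085,0.085,0.085,0.085,0.085,0.085,0.085,0.085,0.085]
}}

```text
time: 2.52
tool_pos: [0.5157, -0.1491, 0.251]
tcp_rot: [-1.86, -2.531, 0.0]
wrist_force: [0.9, -0.4, -0.5]
width: 0.996
grip_force: 0.0
```

```bash
cat >> h.py <<'E'
def st():
    s=read_state(); R=Ro.from_rotvec(s["tcp_rot"]).as_matrix()
    print("t",round(s["time"],2),"pos",np.round(s["tool_pos"],4),"F",np.round(s["wrist_force"],1),"w",round(s["width"],3),"gf",round(s["grip_force"],1)); print("R",R.round(4).tolist(),"q6",round(s["q"][5],2))
    return np.array(s["tool_pos"]),R
def shot(name,n="wrist"):
    C=cam(n); im=vision.read_camera(n)[:,:,::-1]; cv2.imwrite(f"pics/{name}.png",im); np.savez(f"pics/{name}.npz",R=C[0],o=C[1],k=C[2:]); return C,im
def load(name):
    z=np.load(f"pics/{name}.npz"); return (z["R"],z["o"],*z["k"])
E
python3 - <<'E'
from h import *
st(); shot("w1")
E
```

```text
t 2.52 pos [ 0.5157 -0.1491  0.251 ] F [ 0.9 -0.4 -0.5] w 0.996 gf 0.0
R [[-0.2983, 0.9545, -0.0008], [0.9545, 0.2983, 0.0003], [0.0005, -0.0007, -1.0]] q6 -0.63
```

View pics/w1.png

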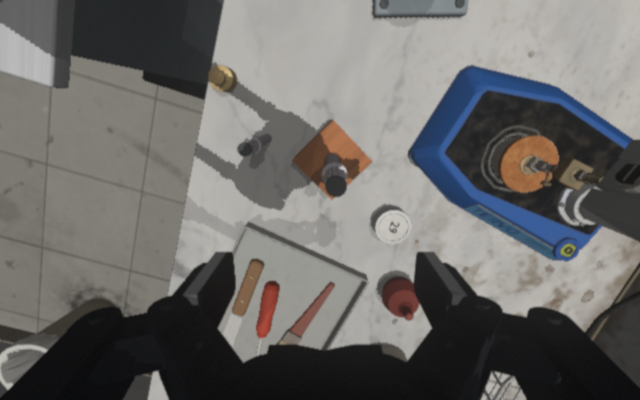

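Wrist view: rod top at (336,185), collar (334,172), rack top face centred ≈(332,160), small rod (250,148), weight (222,77), no obstruction round the rod.

Run:
```python
from h import *
C=load("w1")
for p,z in (((336,185),.1765),((334,172),.128),((332,159.5),.045)): print(plane(C,p,z).round(4))
im=cv2.imread("pics/w1.png")[100:220,270:400]; cv2.imwrite("pics/w1c.png",cv2.resize(im,None,fx=4.5,fy=4.5,interpolation=cv2.INTER_CUBIC))
S,T=cam("side"),cam("top")
print(tri(ray(C,(336,185)),ray(S,(426/3.6+261.6,273/3.6+144.6)),ray(T,(685/5+269.6,45/5+149.6))))
```

```text
[ 0.5201 -0.133   0.1765]
[ 0.5195 -0.132   0.128 ]
[ 0.5198 -0.1328  0.045 ]
[ 0.52047081 -0.13416023  0.17814494]
```

View pics/w1c.png

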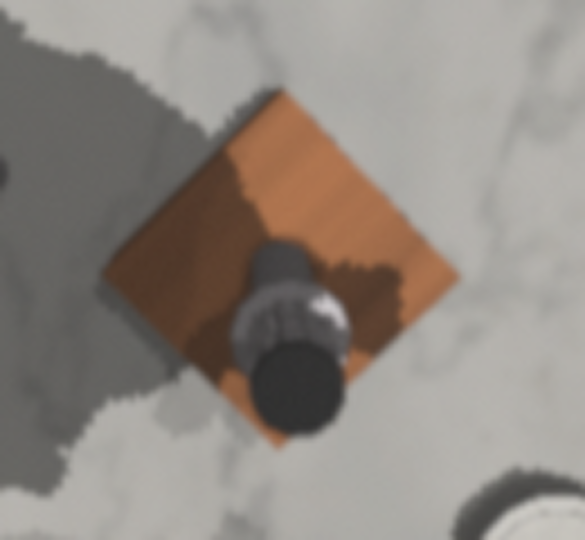

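Emit:
{"op": "jog_arm", "data": {
  "turn": [
    [0,0,0],
    [0,0,0],
    [0,0,0],
    [0,0,0],
    [0,0,0],
    [0,0,0],
    [0,0,0],
    [0,0,0],
    [0,0,0],
    [0,0,0],
    [0,0,0],
    [0,0,0],
    [0,0,0],
    [0,0,0],
    [0,0,0],
    [0,0,0],
    [0,0,0],
    [0,0,0],
    [0,0,0]
  ],
  "delta_pos": [
    [0.007,0.0045,0],
    [0.007,0.0045,0],
    [0,0,0.015],
    [0,0,0.02],
    [0,0,0.02],
    [0,0,0.02],
    [0,0,0.02],
    [0,0,0.015],
    [0,0,0.007],
    [0,0,0],
    [0,0,0],
    [0,0,0],
    [0,0,0],
    [0,0,0],
    [0,0,0],
    [0,0,0],
    [0,0,0],
    [0,0,0],
    [0,0,0]
  ],
  "gripper": [0.085,0.085,0.085,0.085,0.085,0.085,0.085,0.085,0.085,0.085,0.085,0.015,0.015,0.015,0.015,0.015,0.015,0.015,0.015],
  "grip_force": 60
}}

```text
time: 4.15
tool_pos: [0.5207, -0.1334, 0.1351]
tcp_rot: [1.857, 2.533, 0.0]
wrist_force: [0.3, -0.1, 3.2]
width: 0.182
grip_force: 44.0
```

Emit:
{"op": "jog_arm", "data": {
  "turn": [
    [0,0,0],
    [0,0,0],
    [0,0,0],
    [0,0,0]
  ],
  "delta_pos": [
    [0,0,0],
    [0,0,0],
    [0,0,-0.005],
    [0,0,0]
  ],
  "gripper": [0.01,0.01,0.01,0.01]
}}

```text
time: 4.48
tool_pos: [0.5202, -0.1331, 0.1395]
tcp_rot: [-1.857, -2.534, 0.0]
wrist_force: [-0.6, 0.5, -0.3]
width: 0.179
grip_force: 58.7
```

Emit:
{"op": "jog_arm", "data": {
  "turn": [
    [0,0,0],
    [0,0,0],
    [0,0,0],
    [0,0,0],
    [0,0,0],
    [0,0,0],
    [0,0,0],
    [0,0,0],
    [0,0,0],
    [0,0,0],
    [0,0,0],
    [0,0,0],
    [0,0,0],
    [0,0,0],
    [0,0,0],
    [0,0,0],
    [0,0,0],
    [0,0,0],
    [0,0,0]
  ],
  "delta_pos": [
    [0,0,-0.01],
    [0,0,-0.02],
    [0,0,-0.02],
    [0,0,-0.02],
    [0,0,-0.02],
    [0,0,-0.02],
    [0,0,-0.015],
    [0.01,0.007,0],
    [0.017,0.013,0],
    [0.017,0.013,0],
    [0.017,0.013,0],
    [0.017,0.013,0],
    [0.017,0.013,0],
    [0.017,0.013,0],
    [0.017,0.013,0],
    [0.007,0.006,0],
    [0,0,0],
    [0,0,0],
    [0,0,0]
  ],
  "gripper": [0.01,0.01,0.01,0.01,0.01,0.01,0.01,0.01,0.01,0.01,0.01,0.01,0.01,0.01,0.01,0.01,0.01,0.01,0.01]
}}

```text
time: 6.07
tool_pos: [0.578, 0.0272, 0.2639]
tcp_rot: [-1.857, -2.533, 0.002]
wrist_force: [-0.7, -0.5, -1.9]
width: 0.177
grip_force: 58.8
```

Run:
```python
from h import *
st(); C,im=shot("w2"); b=proj(C,(.554,.104,.102)); print(b)
S,ims=shot("s2","side"); r=proj(S,(.577,.03,.25));print(r)
print(C[0].round(3).tolist(),C[1])
x,y=int(b[0]),int(b[1]); x0=max(0,x-100);y0=max(0,y-80)
a=cv2.resize(im[:300,220:460],None,fx=2,fy=2,interpolation=cv2.INTER_CUBIC); c=cv2.resize(ims[60:260,230:390],None,fx=2,fy=2,interpolation=cv2.INTER_CUBIC)
o=np.zeros((600,800,3),np.uint8); o[:,:480]=a; o[:400,480:800]=c; cv2.imwrite("pics/v2.png",o)
```

```text
t 6.07 pos [0.578  0.0272 0.2639] F [-0.7 -0.5 -1.9] w 0.177 gf 58.8
R [[-0.3011, 0.9536, -0.0012], [0.9536, 0.3011, -0.0007], [-0.0003, -0.0013, -1.0]] q6 -0.3
[325.20203361 102.07559689]
[354.48890027 158.10266503]
[[0.954, 0.289, 0.084], [0.301, -0.914, -0.272], [-0.001, 0.285, -0.959]] [0.55565678 0.09732141 0.43304619]
```

View pics/v2.png

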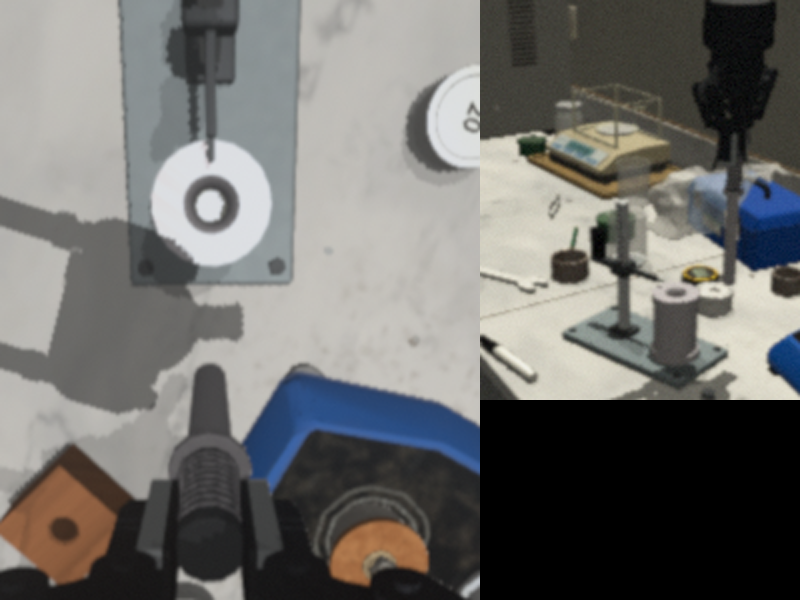

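Bore ring centre at wrist (325.5,101.6), bore aligned in column with the rod (tip ≈(325,183), collar (325,230)); the rod hangs straight; pointer tip sits at (325,79).

Run:
```python
from h import *
C=load("w2"); t=np.array([.578,.0272,.2639]); R=np.array([[-0.3011, 0.9536, -0.0012], [0.9536, 0.3011, -0.0007], [-0.0003, -0.0013, -1.0]])
for n,p,z in (("ring",(325.5,101.6),.102),("bore",(325.5,102.3),.102),("boredown",(325.2,103.5),.06),("ptr",(325.2,79),.1125),("colbase",(0,0),0)):
    X=plane(C,p,z); print(n,X.round(4),(R.T@(X-t)).round(4))
for dz,dx in ((.125,.007),(.125,.0),(-.0415,0),(-.0415,-.009),(.007,.013),(.007,-.013)):
    print(dz,dx,proj(C,t+R@[dx,0,dz]).round(1))
im=cv2.imread("pics/w2.png"); g=cv2.cvtColor(im,6)
m=(g[50:150,280:370]>200).astype(np.uint8); n,l,s,c=cv2.connectedComponentsWithStats(m); i=1+s[1:,4].argmax(); print(s[i],c[i])
cn=cv2.findContours((l==i).astype(np.uint8),0,2)[0]; e=cv2.fitEllipse(max(cn,key=len)); print(e[0][0]+280,e[0][1]+50,e[1:])
```

```text
ring [0.5542 0.1045 0.102 ] [0.081  0.0008 0.1619]
bore [0.5544 0.1039 0.102 ] [0.0803 0.0008 0.1619]
boredown [0.5543 0.1033 0.06  ] [0.0798 0.0006 0.2039]
ptr [0.5476 0.1243 0.1125] [0.1018 0.0004 0.1514]
colbase [0.1338 0.0998 0.    ] [ 0.2031 -0.4013  0.2644]
0.125 0.007 [324.8 179.8]
0.125 0.0 [324.8 186.7]
-0.0415 0 [325.3 273.2]
-0.0415 -0.009 [325.3 290. ]
0.007 0.013 [325.1 213.1]
0.007 -0.013 [325.1 252.1]
[  16   21   60   61 2047] [45.92525647 50.83732291]
325.77062606811523 101.29693984985352 ((57.35051345825195, 59.51082992553711), 127.99360656738281)
```

Emit:
{"op": "jog_arm", "data": {
  "turn": [
    [0,0,0],
    [0,0,0],
    [0,0,0],
    [0,0,0],
    [0,0,0],
    [0,0,0],
    [0,0,0],
    [0,0,0],
    [0,0,0]
  ],
  "delta_pos": [
    [0.01,0.0006,0],
    [0.02,0,0],
    [0.02,0,0],
    [0.02,0,0],
    [0.0103,0,0],
    [0,0,0.015],
    [0,0,0.015],
    [0,0,0],
    [0,0,0]
  ],
  "gripper": [0.01,0.01,0.01,0.01,0.01,0.01,0.01,0.01,0.01]
}}

```text
time: 6.92
tool_pos: [0.554, 0.1043, 0.2336]
tcp_rot: [-1.856, -2.533, 0.003]
wrist_force: [0.3, 0.3, -1.7]
width: 0.177
grip_force: 58.8
```

Run:
```python
from h import *
t,R=st(); C,im=shot("w3"); S,ims=shot("s3","side"); T,imt=shot("t3","top")
for dz,dx in ((.125,.0),(.007,0)):
    for K in (C,S,T): print(dz,proj(K,t+R@[dx,0,dz]).round(1), end=" ")
for K in (C,S,T): print("b",proj(K,[.5543,.104,.102]).round(1))
f=lambda i,x,y,w,h,k:cv2.resize(i[y:y+h,x:x+w],None,fx=k,fy=k,interpolation=cv2.INTER_CUBIC)
o=np.zeros((600,800,3),np.uint8); o[:600,:400]=f(im,275,100,100,150,4); o[:400,400:]=f(ims,280,150,100,100,4);o[400:600,400:]=f(imt,290,160,100,50,4); cv2.imwrite("pics/v3.png",o)
```

```text
t 6.92 pos [0.554  0.1043 0.2336] F [ 0.3  0.3 -1.7] w 0.177 gf 58.8
R [[-0.301, 0.9536, -0.0023], [0.9536, 0.301, -0.0005], [0.0002, -0.0024, -1.0]] q6 -0.16
0.125 [324.8 186.8] 0.125 [327.3 203.7] 0.125 [328.5 190. ] 0.007 [325.1 233. ] 0.007 [328.1 160.2] 0.007 [328.8 172.7] b [325.3 185.5]
b [327.6 206. ]
b [328.5 190.7]
```

View pics/v3.png

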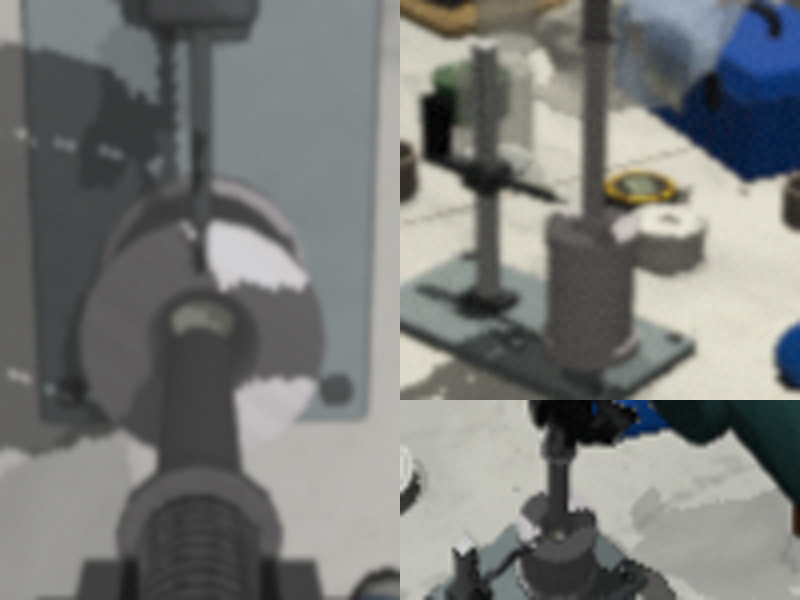

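Rod tip (wrist crop col 201) over the bore (cols 155–255, ring centre 201): aligned within about 1 mm. Descending.

Emit:
{"op": "jog_arm", "data": {
  "turn": [
    [0,0,0],
    [0,0,0],
    [0,0,0],
    [0,0,0],
    [0,0,0],
    [0,0,0]
  ],
  "delta_pos": [
    [0,0,0.004],
    [0,0,0.004],
    [0,0,0.004],
    [0,0,0.004],
    [0,0,0.003],
    [0,0,0]
  ],
  "gripper": [0.01,0.01,0.01,0.01,0.01,0.01]
}}

```text
time: 7.57
tool_pos: [0.5542, 0.1045, 0.2142]
tcp_rot: [-1.856, -2.533, 0.002]
wrist_force: [-0.4, -0.5, -0.8]
width: 0.18
grip_force: 58.8
```

Emit:
{"op": "jog_arm", "data": {
  "turn": [
    [0,0,0],
    [0,0,0],
    [0,0,0],
    [0,0,0]
  ],
  "delta_pos": [
    [0,0,0.003],
    [0,0,0.003],
    [0,0,0.003],
    [0,0,0]
  ],
  "gripper": [0.01,0.01,0.01,0.01]
}}

```text
time: 7.9
tool_pos: [0.5545, 0.1045, 0.2056]
tcp_rot: [-1.856, -2.533, 0.001]
wrist_force: [0.3, 0.5, -1.6]
width: 0.182
grip_force: 58.8
```

Emit:
{"op": "jog_arm", "data": {
  "turn": [
    [0,0,0],
    [0,0,0],
    [0,0,0],
    [0,0,0]
  ],
  "delta_pos": [
    [0,0,0.003],
    [0,0,0.003],
    [0,0,0.003],
    [0,0,0]
  ],
  "gripper": [0.01,0.01,0.01,0.01]
}}

```text
time: 8.23
tool_pos: [0.5544, 0.1045, 0.1966]
tcp_rot: [-1.856, -2.533, 0.001]
wrist_force: [0.2, -0.3, -1.3]
width: 0.181
grip_force: 58.8
```

Emit:
{"op": "jog_arm", "data": {
  "turn": [
    [0,0,0],
    [0,0,0],
    [0,0,0]
  ],
  "delta_pos": [
    [0,0,0.003],
    [0,0,0.003],
    [0,0,0]
  ],
  "gripper": [0.01,0.01,0.01]
}}

```text
time: 8.48
tool_pos: [0.5555, 0.1047, 0.192]
tcp_rot: [1.856, 2.533, 0.002]
wrist_force: [0.9, -0.1, 0.6]
width: 0.183
grip_force: 59.1
```

Emit:
{"op": "jog_arm", "data": {
  "turn": [
    [0,0,0],
    [0,0,0],
    [0,0,0]
  ],
  "delta_pos": [
    [0,0,0.002],
    [0,0,0.002],
    [0,0,0]
  ],
  "gripper": [0.01,0.01,0.01]
}}

```text
time: 8.73
tool_pos: [0.5554, 0.1047, 0.1878]
tcp_rot: [1.856, 2.533, 0.001]
wrist_force: [-0.5, 0.4, 3.4]
width: 0.184
grip_force: 59.4
```

Emit:
{"op": "jog_arm", "data": {
  "turn": [
    [0,0,0],
    [0,0,0],
    [0,0,0],
    [0,0,0],
    [0,0,0]
  ],
  "delta_pos": [
    [0,0,0.0015],
    [0,0,0.0015],
    [0,0,0.0015],
    [0,0,0.001],
    [0,0,0]
  ],
  "gripper": [0.01,0.01,0.01,0.01,0.01]
}}

```text
time: 9.15
tool_pos: [0.5549, 0.1046, 0.1817]
tcp_rot: [-1.857, -2.534, -0.0]
wrist_force: [0.7, -0.3, 2.0]
width: 0.18
grip_force: 59.3
```

Emit:
{"op": "jog_arm", "data": {
  "turn": [
    [0,0,0],
    [0,0,0],
    [0,0,0],
    [0,0,0]
  ],
  "delta_pos": [
    [0,0,0.001],
    [0,0,0.001],
    [0,0,0.001],
    [0,0,0]
  ],
  "gripper": [0.01,0.01,0.01,0.01]
}}

```text
time: 9.48
tool_pos: [0.5549, 0.1046, 0.1787]
tcp_rot: [-1.857, -2.534, 0.0]
wrist_force: [0.5, 1.1, 2.6]
width: 0.179
grip_force: 59.3
```

Emit:
{"op": "jog_arm", "data": {
  "turn": [
    [0,0,0],
    [0,0,0],
    [0,0,0],
    [0,0,0]
  ],
  "delta_pos": [
    [0,0,0.001],
    [0,0,0.001],
    [0,0,0.001],
    [0,0,0]
  ],
  "gripper": [0.01,0.01,0.01,0.01]
}}

```text
time: 9.82
tool_pos: [0.5549, 0.1046, 0.1757]
tcp_rot: [-1.857, -2.534, 0.0]
wrist_force: [-0.8, 0.4, 3.7]
width: 0.184
grip_force: 59.4
```

Emit:
{"op": "jog_arm", "data": {
  "turn": [
    [0,0,0],
    [0,0,0],
    [0,0,0],
    [0,0,0]
  ],
  "delta_pos": [
    [0,0,0.001],
    [0,0,0.001],
    [0,0,0.001],
    [0,0,0]
  ],
  "gripper": [0.01,0.01,0.01,0.01]
}}

```text
time: 10.15
tool_pos: [0.5549, 0.1046, 0.1727]
tcp_rot: [-1.857, -2.534, -0.0]
wrist_force: [-0.2, 0.6, 3.3]
width: 0.178
grip_force: 59.4
```

Emit:
{"op": "jog_arm", "data": {
  "turn": [
    [0,0,0],
    [0,0,0],
    [0,0,0],
    [0,0,0]
  ],
  "delta_pos": [
    [0,0,0.001],
    [0,0,0.001],
    [0,0,0.001],
    [0,0,0]
  ],
  "gripper": [0.01,0.01,0.01,0.01]
}}

```text
time: 10.48
tool_pos: [0.5552, 0.1046, 0.1703]
tcp_rot: [1.857, 2.534, 0.001]
wrist_force: [-0.5, 0.4, 5.3]
width: 0.183
grip_force: 59.5
```

Emit:
{"op": "jog_arm", "data": {
  "turn": [
    [0,0,0],
    [0,0,0]
  ],
  "delta_pos": [
    [0,0,0.0007],
    [0,0,0]
  ],
  "gripper": [0.01,0.01]
}}

```text
time: 10.65
tool_pos: [0.5555, 0.1047, 0.1703]
tcp_rot: [1.856, 2.533, 0.001]
wrist_force: [-0.9, 0.4, 7.4]
width: 0.177
grip_force: 59.8
```

Emit:
{"op": "jog_arm", "data": {
  "turn": [
    [0,0,0],
    [0,0,0],
    [0,0,0],
    [0,0,0]
  ],
  "delta_pos": [
    [0,0,0.0007],
    [0,0,0.0007],
    [0,0,0],
    [0,0,0]
  ],
  "gripper": [0.01,0.01,0.01,0.01]
}}

```text
time: 10.98
tool_pos: [0.556, 0.1048, 0.1702]
tcp_rot: [1.856, 2.533, 0.003]
wrist_force: [-1.0, -0.0, 11.8]
width: 0.182
grip_force: 60.4
```

Emit:
{"op": "jog_arm", "data": {
  "turn": [
    [0,0,0],
    [0,0,0],
    [0,0,0],
    [0,0,0],
    [0,0,0],
    [0,0,0]
  ],
  "delta_pos": [
    [0,0,0.0007],
    [0,0,0.0007],
    [0,0,0],
    [0,0,0],
    [0,0,0],
    [0,0,0]
  ],
  "gripper": [0.01,0.01,0.01,0.01,0.01,0.01]
}}

```text
time: 11.48
tool_pos: [0.5563, 0.1049, 0.1702]
tcp_rot: [1.855, 2.532, 0.004]
wrist_force: [-3.4, 0.4, 18.0]
width: 0.18
grip_force: 61.0
```

Emit:
{"op": "jog_arm", "data": {
  "turn": [
    [0,0,0],
    [0,0,0],
    [0,0,0],
    [0,0,0],
    [0,0,0]
  ],
  "delta_pos": [
    [0,0,-0.001],
    [0,0,-0.001],
    [0,0,-0.001],
    [0,0,-0.001],
    [0,0,0]
  ],
  "gripper": [0.01,0.01,0.01,0.01,0.01]
}}

```text
time: 11.9
tool_pos: [0.5548, 0.1046, 0.1703]
tcp_rot: [-1.857, -2.534, 0.0]
wrist_force: [0.6, 0.0, 3.3]
width: 0.179
grip_force: 59.4
```

Emit:
{"op": "jog_arm", "data": {
  "turn": [
    [0,0,0],
    [0,0,0],
    [0,0,0],
    [0,0,0],
    [0,0,0],
    [0,0,0],
    [0,0,0],
    [0,0,0],
    [0,0,0],
    [0,0,0],
    [0,0,0],
    [0,0,0],
    [0,0,0],
    [0,0,0],
    [0,0,0],
    [0,0,0],
    [0,0,0]
  ],
  "delta_pos": [
    [0,0,-0.0008],
    [0,0,0],
    [0,0,0],
    [0,0,0],
    [0,0,0],
    [0,0,0],
    [0,0,0],
    [0,0,0],
    [0,0,0],
    [0,0,-0.01],
    [0,0,-0.02],
    [0,0,-0.02],
    [0,0,-0.02],
    [0,0,-0.02],
    [0,0,-0.02],
    [0,0,0],
    [0,0,0]
  ],
  "gripper": [0.01,0.03,0.05,0.07,0.07,0.07,0.07,0.07,0.07,0.07,0.07,0.07,0.07,0.07,0.07,0.07,0.07]
}}

```text
time: 13.32
tool_pos: [0.5561, 0.1047, 0.2837]
tcp_rot: [1.855, 2.532, 0.005]
wrist_force: [0.2, 0.4, -1.1]
width: 0.822
grip_force: 0.0
```

Run:
```python
from h import *
t,R=st(); C,im=shot("w4"); S,ims=shot("s4","side"); T,imt=shot("t4","top")
print([proj(K,X).round(1).tolist() for K in (S,C) for X in ([.5543,.104,.1631],[.5543,.104,.2116],[.5483,.1231,.1163],[.5135,.2328,.1463])])
f=lambda i,x,y,w,h,k:cv2.resize(i[y:y+h,x:x+w],None,fx=k,fy=k,interpolation=cv2.INTER_CUBIC)
o=np.zeros((600,800,3),np.uint8); o[:600,:400]=f(ims,275,110,80,120,5); o[:,400:]=f(im,225,0,200,300,2); cv2.imwrite("pics/v4.png",o)
```

```text
t 13.32 pos [0.5561 0.1047 0.2837] F [ 0.2  0.4 -1.1] w 0.822 gf 0.0
R [[-0.3012, 0.9535, 0.0042], [0.9535, 0.3012, 0.0006], [-0.0007, 0.0042, -1.0]] q6 -0.16
[[327.9, 184.2], [328.2, 166.0], [321.6, 198.8], [289.1, 177.3], [322.3, 187.9], [322.2, 202.5], [322.4, 159.8], [321.9, 38.0]]
```

View pics/v4.png

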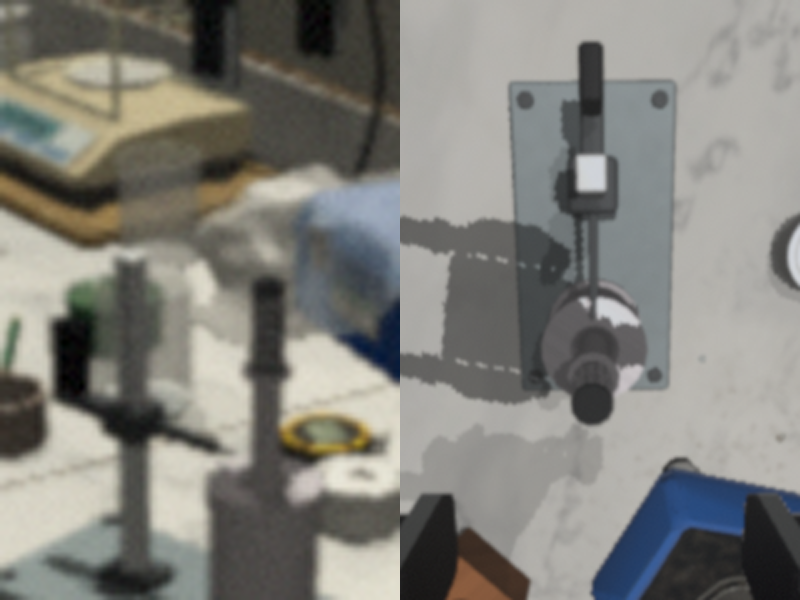

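Side crop (×5, offset 275,110): collar (268,369), rod top (268,280), pointer tip (230,450), tab top (72,320). Wrist: rod stands in the mould, tab at column ≈320.5, tab top outer edge row ≈21.

Run:
```python
from h import *
C,S,T=load("w4"),load("s4"),load("t4"); t=np.array([.5561,.1047,.2837]); R=np.array([[-0.3012, 0.9535, 0.0042], [0.9535, 0.3012, 0.0006], [-0.0007, 0.0042, -1.0]])
for n,p,z in (("tab out",(320.5,21),.1565),("tab y36",(320.5,36),.1565),("coltop",(320.8,86.5),.205)):
    X=plane(C,p,z); print(n,X.round(4),(R.T@(X-t)).round(4))
u=np.array([-.3012,.9535,0]); b=np.array([.5543,.104,0])
for s in (123,135,147):
  for z in (.1165,.1565): print(s,z,proj(C,b+u*s/1e3+[0,0,z]).round(1))
# z from side rows on known verticals
from scipy.optimize import brentq
for n,s,row in (("mark",0,369),("rodtop",0,281),("ptip",20,450),("tabtop",135,320),("coltop",90,258)):
    B=b+u*s/1e3; print(n,brentq(lambda z:proj(S,B+[0,0,z])[1]-(row/5+109.6),0,.4).__round__(4), proj(S,B+[0,0,.15]).round(1))
```

```text
tab out [0.5091 0.2431 0.1565] [ 0.1462 -0.0037  0.1271]
tab y36 [0.5125 0.232  0.1565] [ 0.1346 -0.0038  0.1271]
coltop [0.5263 0.1897 0.205 ] [ 0.0901 -0.0031  0.0786]
123 0.1165 [322.1  57.9]
123 0.1565 [322.   50.7]
135 0.1165 [322.1  44.8]
135 0.1565 [322.   35.6]
147 0.1165 [322.1  31.3]
147 0.1565 [321.9  20. ]
mark 0.1652 [327.8 189. ]
rodtop 0.2122 [327.8 189. ]
ptip 0.1141 [321.7 186.9]
tabtop 0.157 [289.1 176. ]
coltop 0.2031 [301.4 180.1]
```

Emit:
{"op": "jog_arm", "data": {
  "turn": [
    [0,0,0],
    [0,0,0],
    [0,0,0],
    [0,0,0],
    [0,0,0],
    [0,0,0],
    [0,0,0],
    [0,0,0],
    [0,0,0],
    [0,0,0],
    [0,0,0],
    [0,0,0],
    [0,0,0]
  ],
  "delta_pos": [
    [0.01,-0.0036,0],
    [0.026,0,0],
    [0.026,0,0],
    [0.026,0,0],
    [0.026,0,0],
    [0.026,0,0],
    [0,0,0.015],
    [0,0,0.02],
    [0,0,0.02],
    [0,0,0.02],
    [0,0,0.015],
    [0,0,0],
    [0,0,0]
  ],
  "gripper": [0.06,0.06,0.06,0.06,0.06,0.06,0.06,0.06,0.06,0.06,0.06,0.06,0.06]
}}

```text
time: 14.55
tool_pos: [0.5075, 0.2368, 0.1894]
tcp_rot: [-1.855, -2.532, 0.006]
wrist_force: [-0.0, -0.2, 0.5]
width: 0.707
grip_force: 0.0
```

Run:
```python
from h import *
t,R=st(); C,im=shot("w5")
cv2.imwrite("pics/v5.png",im[:, 120:520])
u=np.array([-.3012,.9535,0]); b=np.array([.5543,.104,0])
print((R.T@(b+u*.135+[-.001,0,.157]-t)).round(4), proj(C,b+u*.135+[-.001,0,.157]))
```

```text
t 14.55 pos [0.5075 0.2368 0.1894] F [-0.  -0.2  0.5] w 0.707 gf 0.0
R [[-0.3016, 0.9534, -0.004], [0.9534, 0.3016, -0.0014], [-0.0002, -0.0042, -1.0]] q6 0.09
[-0.0055  0.0038  0.0324] [330.36635418 226.22255911]
```

View pics/v5.png

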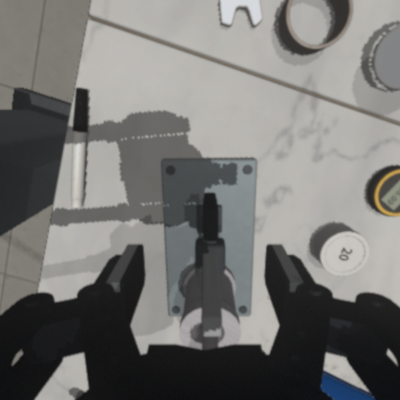

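Tab at (330,~215) in the wrist frame, finger midline at ≈325: needs +3.8 mm in tool y; nothing in the way.

Emit:
{"op": "jog_arm", "data": {
  "turn": [
    [0,0,0],
    [0,0,0],
    [0,0,0],
    [0,0,0],
    [0,0,0],
    [0,0,0],
    [0,0,0]
  ],
  "delta_pos": [
    [0,0.0038,0],
    [0,0,0.01],
    [0,0,0.015],
    [0,0,0.015],
    [0,0,0.012],
    [0,0,0.006],
    [0,0,0]
  ],
  "gripper": [0.06,0.06,0.06,0.06,0.06,0.06,0.06]
}}

```text
time: 15.18
tool_pos: [0.5118, 0.2376, 0.1314]
tcp_rot: [-1.856, -2.533, 0.004]
wrist_force: [-0.1, -0.6, -0.5]
width: 0.708
grip_force: 0.0
```

Emit:
{"op": "jog_arm", "data": {
  "turn": [
    [0,0,0],
    [0,0,0],
    [0,0,0],
    [0,0,0],
    [0,0,0],
    [0,0,0],
    [0,0,0],
    [0,0,0],
    [0,0,0]
  ],
  "delta_pos": [
    [0,0,0],
    [0,0,0],
    [0,0,0],
    [0,0,0],
    [0,0,0],
    [0,0,0],
    [0,0,0],
    [0,0,0],
    [0,0,0]
  ],
  "gripper": [0.04,0.025,0.02,0.018,0.016,0.014,0.01,0.005,0.003],
  "grip_force": 30
}}

```text
time: 15.93
tool_pos: [0.5129, 0.2381, 0.1333]
tcp_rot: [1.857, 2.534, -0.0]
wrist_force: [0.2, -0.0, 0.4]
width: 0.035
grip_force: 0.0
```

The fingers shut to 3 mm with no force: the tab was missed. I have used up the 10 views, so I check numerically with pixel data.

Run:
```python
from h import *
t,R=st(); C,im=shot("w6"); S,ims=shot("s6","side")
u=np.array([-.3012,.9535,0]); b=np.array([.5543,.104,0]); v=np.array([.9535,.3012,0])
C5=load("w5")
for s in (123,135,147):
  for z in (.1165,.157): print(s,z,"w5",proj(C5,b+u*s/1e3+[0,0,z]).round(0),"w6",proj(C,b+u*s/1e3+[0,0,z]).round(0),"side",proj(S,b+u*s/1e3+[0,0,z]).round(1))
print("tcp side",proj(S,t).round(1),"w6",proj(C,t).round(1))
g=cv2.cvtColor(cv2.imread("pics/w5.png"),6)
print("w5");print("\n".join(f"{y} "+" ".join(f"{g[y,x]:3d}" for x in range(300,362,3)) for y in range(170,270,5)))
g=cv2.cvtColor(im,6)
print("w6");print("\n".join(f"{y} "+" ".join(f"{g[y,x]:3d}" for x in range(270,382,5)) for y in range(150,330,8)))
```

```text
t 15.93 pos [0.5129 0.2381 0.1333] F [ 0.2 -0.   0.4] w 0.035 gf 0.0
R [[-0.3013, 0.9535, -0.0], [0.9535, 0.3013, -0.0], [-0.0, -0.0, -1.0]] q6 0.08
123 0.1165 w5 [331. 222.] w6 [324. 252.] side [292.6 188.4]
123 0.157 w5 [332. 242.] w6 [323. 285.] side [292.3 174.7]
135 0.1165 w5 [331. 209.] w6 [324. 235.] side [289.4 187.3]
135 0.157 w5 [332. 227.] w6 [323. 265.] side [289.1 173.6]
147 0.1165 w5 [331. 195.] w6 [324. 218.] side [286.3 186.2]
147 0.157 w5 [332. 210.] w6 [323. 244.] side [285.9 172.5]
tcp side [288.1 181.1] w6 [325.1 237.6]
w5
170  76  77  76  77  77  77  76  77  76  77  78  78  78  78  78  78  78  78  78 129 143
175  76  76  76  76  76  76  76  76  76  75  77  76  77  76  77  78  77  77  78 131 144
180  75  75  75  76  74  76  76  77  75  75  76  76  77 120  95  77  78  77  77 130 144
185  75  74  75  76  75  76  76  75  75  76  81 125 118 133 137 134 121 119 135 137 142
190  74  75  75  75  75  74  75  74 100 137 137 138 140 140 140 140 141 142 142 140 140
195  75  74  74  72  59  59  61  74  45  28  28  29 117 139 139 140 140 140 141 140 139
200  74  74  69  58  60
[... 2719 characters left out ...]
  23  26  83 124 124 147 173
278 138 103 106  81  21  20  20  22  26  77  22  17  25  60  22  25  24  23  25 117 125 164 172
286 140 100  84  20  20  19  21  19  17  16  18  30  22  21  21  22  26  23  23  26 121 164 172
294  20  20  20  19  21  18  17  18  17  19  23  60  20  18  19  19  21  22  22  23  24  25  26
302  19  19  19  19  19  18  16  18  16  16  22  58  18  17  20  18  19  19  20  21  22  22  24
310  20  18  18  16  18  17  15  15  15  15  25  58  18  15  16  18  18  20  21  20  22  23  21
318  17  18  17  16  16  13  14  16  14  14  26  58  15  16  13  16  18  15  16  18  20  20  21
326  14  16  19  15  13  13  15  14  12  20  59  58  57  19  12  15  16  17  17  20  20  17  20
```

In w6 the dark tab (cols 318–330) does lie between the grey pads (308–316 and 335–340); the fingers just reached their commanded 3 mm. Closing fully.

Emit:
{"op": "jog_arm", "data": {
  "turn": [
    [0,0,0],
    [0,0,0],
    [0,0,0],
    [0,0,0],
    [0,0,0],
    [0,0,0]
  ],
  "delta_pos": [
    [0,0,0],
    [0,0,0],
    [0,0,0],
    [0,0,0],
    [0,0,0],
    [0,0,0]
  ],
  "gripper": [0.0,0.0,0.0,0.0,0.0,0.0],
  "grip_force": 60
}}

```text
time: 16.53
tool_pos: [0.513, 0.2381, 0.1333]
tcp_rot: [1.857, 2.534, 0.0]
wrist_force: [-0.2, -0.2, -0.2]
width: 0.0
grip_force: 0.0
```

Run:
```python
from h import *
t,R=st(); C,im=shot("w7"); S,ims=shot("s7","side")
g=cv2.cvtColor(im,6)
print("w7");print("\n".join(f"{y} "+" ".join(f"{g[y,x]:3d}" for x in range(294,362,3)) for y in range(214,310,5)))
g=cv2.cvtColor(ims,6)
print("side");print("\n".join(f"{y} "+" ".join(f"{g[y,x]:3d}" for x in range(278,334,2)) for y in range(160,212,2)))
```

```text
t 16.53 pos [0.513  0.2381 0.1333] F [-0.2 -0.2 -0.2] w 0.0 gf 0.0
R [[-0.3013, 0.9535, 0.0], [0.9535, 0.3013, -0.0], [-0.0, 0.0, -1.0]] q6 0.08
w7
214  70  63  56  52  52  53  63  46  37  38  53  67 129 131 130 129 130 130 132 132 130 130 130
219  55  52  53  52  59  52  59  23  21  20  21  25 104 123 125 129 130 129 129 129 130 130 130
224  53  53  52  51  51  33  30  21  20  21  22  23  46  69  66 121 128 129 130 130 130 130 130
229  53  53  52  53  51  33  28  19  20  21  22  22  47  71  70 121 129 128 129 129 130 131 131
234  53  52  53  52  51  33  21  20  19  21  22  22  35  63  66 118 127 128 126 128 128 130 130
239  52  52  52  51  51  34  31  33  32  25  22  24  38  60  61 104 109 114 126 126 129 130 128
244  53  58  75  51  51  32  59  61  61  43  22  33  60  60  61 102 109 115 125 126 128 129 128
249 105 107  90  83  76  41  60  60  62  40  22  30  60  61  61  76  85  89 103 126 126 126 127
254 105  37  21  21  23  36  60  60  61  38  22  27  60  62  61  53  26  26  24  32 115 125 125
259  91  25  25  23  22  44  59  61  61  36  22  25  59  61  61  56  28  29  27  30  77 
[... 3288 characters left out ...]
  93
200  56  95 146 193 203 203 203 210 210 207 155  80  69 115 201 208 208 196 179 125 118 145 179 168  82  76  70  61
202 167 189 200 206 205 195 190 175 174 178 148  82  75 122 204 211 214 211 212 208 188 189 200 173  79  75 102 179
204 207 203 201 199 185 188 186 193 201 203 161  85  80 123 199 208 207 210 206 202 194 185 194 142  76  80  95 168
206 182 200 196 207 207 210 208 203 201 204 164  83  79 122 205 200 203 200 207 196 200 194 129  89  71  71  80 123
208 208 208 212 212 211 212 211 212 208 199 156  80  81 127 209 213 210 206 204 146 166 185 146 115  96 100 126 159
210 215 211 214 210 212 213 212 210 210 198 159  82  77 124 210 216 216 218 209 128  83 121 151 164 154 159 158 156
```

Run:
```python
from h import *
t,R=st(); C=load("w7");S=load("s7")
for x in (-11,0,11):
  for z in (0,-10,-19,-30,-40): print(x,z,[proj(K,t+R@(np.array([x,0,z])/1e3)).round(0).tolist() for K in (C,S)])
g=cv2.cvtColor(cv2.imread("pics/s7.png"),6)
print("\n".join(f"{y} "+" ".join(f"{g[y,x]:3d}" for x in range(274,302)) for y in range(140,192,2)))
```

```text
t 16.63 pos [0.5129 0.2381 0.1333] F [-0.2  0.2  0.4] w 0.001 gf 0.0
R [[-0.3013, 0.9535, -0.0], [0.9535, 0.3013, -0.0], [-0.0, -0.0, -1.0]] q6 0.08
-11 0 [[325.0, 254.0], [291.0, 182.0]]
-11 -10 [[325.0, 262.0], [291.0, 179.0]]
-11 -19 [[325.0, 270.0], [291.0, 176.0]]
-11 -30 [[325.0, 281.0], [291.0, 172.0]]
-11 -40 [[325.0, 292.0], [291.0, 168.0]]
0 0 [[325.0, 238.0], [288.0, 181.0]]
0 -10 [[325.0, 245.0], [288.0, 178.0]]
0 -19 [[325.0, 252.0], [288.0, 175.0]]
0 -30 [[325.0, 261.0], [288.0, 171.0]]
0 -40 [[325.0, 272.0], [288.0, 167.0]]
11 0 [[325.0, 220.0], [285.0, 180.0]]
11 -10 [[325.0, 226.0], [285.0, 177.0]]
11 -19 [[325.0, 233.0], [285.0, 174.0]]
11 -30 [[325.0, 241.0], [285.0, 170.0]]
11 -40 [[325.0, 250.0], [285.0, 166.0]]
140  38  25  24  20   7  15  15  12  16  13  15  16  18  15  13  13  10  15  15  20  18  20  26  23  28  24  23  18
142  29  31  29  25   9  14  14  15  15  16  20  15  12  16  18  10  12  12  12  16  12  20  16  17  18  20  18  17
144  21  23  28  25  19  14  13  11  12  16  16  13  13  18  11  19  13  16  12  16  15  17  10  15  20  17  17  29
146  14  
[... 1958 characters left out ...]
  69
180 198 165 112 115 177 204 210 212 209 200 170 100  36   9  10   7   1  12  15  42  63  74  78  83  83  72  68  70
182 191 144 103 142 188 202 208 208 206 206 188 123  47   7   6   7   2   8  46  99 119 118 119 113  95  80  69  73
184 140 102  97 133 163 176 186 192 198 204 192 121  51  13   9   1  13  15  52 115 140 138 135 131 101  75  70  74
186  50  52  55  55  58  59  68  84 120 166 181 126  49   8   6   6  12  12  56 118 143 142 147 140 111  81  68  70
188  50  49  53  52  48  49  49  60  81 124 149 108  50  26  20  16  13  13  34  75 104 118 146 149 116  78  70  70
190  62  65  72  71  66  72  87  84  80  94 140 153 124  90  62  44  32  26  26  28  33  33  44  50  51  57  56  60
```

Both views put the real fingertips about 29 mm above the reported TCP level: they closed just above the tab (tips ≈0.162, tab top ≈0.157). Open, go 28 mm lower and close again.

Emit:
{"op": "jog_arm", "data": {
  "turn": [
    [0,0,0],
    [0,0,0],
    [0,0,0],
    [0,0,0],
    [0,0,0],
    [0,0,0],
    [0,0,0],
    [0,0,0],
    [0,0,0],
    [0,0,0],
    [0,0,0]
  ],
  "delta_pos": [
    [0,0,0],
    [0,0,0],
    [0,0,0],
    [0,0,0],
    [0,-0.002,0],
    [0,0,0.005],
    [0,0,0.006],
    [0,0,0.006],
    [0,0,0.006],
    [0,0,0.005],
    [0,0,0]
  ],
  "gripper": [0.05,0.05,0.05,0.05,0.05,0.05,0.05,0.05,0.05,0.05,0.05]
}}

```text
time: 17.55
tool_pos: [0.5098, 0.237, 0.1033]
tcp_rot: [-1.856, -2.533, 0.004]
wrist_force: [-0.2, 0.2, 1.3]
width: 0.587
grip_force: 0.0
```

Emit:
{"op": "jog_arm", "data": {
  "turn": [
    [0,0,0],
    [0,0,0],
    [0,0,0],
    [0,0,0],
    [0,0,0],
    [0,0,0],
    [0,0,0],
    [0,0,0]
  ],
  "delta_pos": [
    [0,0,0],
    [0,0,0],
    [0,0,0],
    [0,0,0],
    [0,0,0],
    [0,0,0],
    [0,0,0],
    [0,0,0]
  ],
  "gripper": [0.03,0.02,0.01,0.0,0.0,0.0,0.0,0.0],
  "grip_force": 40
}}

```text
time: 18.22
tool_pos: [0.5111, 0.2376, 0.1057]
tcp_rot: [1.857, 2.534, 0.0]
wrist_force: [-0.9, -0.5, 2.4]
width: 0.107
grip_force: 43.3
```

Emit:
{"op": "jog_arm", "data": {
  "turn": [
    [0,0,0],
    [0,0,0],
    [0,0,0],
    [0,0,0],
    [0,0,0],
    [0,0,0],
    [0,0,0],
    [0,0,0],
    [0,0,0],
    [0,0,0],
    [0,0,0],
    [0,0,0]
  ],
  "delta_pos": [
    [0,0,-0.003],
    [0,0,-0.005],
    [0,0,-0.005],
    [0,0,-0.005],
    [0,0,-0.005],
    [0,0,-0.005],
    [0,0,-0.005],
    [0,0,-0.005],
    [0,0,-0.005],
    [0,0,-0.004],
    [0,0,0],
    [0,0,0]
  ],
  "gripper": [0,0,0,0,0,0,0,0,0,0,0,0]
}}

```text
time: 19.22
tool_pos: [0.5111, 0.2376, 0.1534]
tcp_rot: [1.857, 2.534, 0.001]
wrist_force: [-2.5, -0.2, 2.7]
width: 0.104
grip_force: 43.4
```

Run:
```python
from h import *
t,R=st(); S,ims=shot("s8","side"); T,imt=shot("t8","top")
u=np.array([-.3012,.9535,0]); b=np.array([.5543,.104,0])
for z in (.157,.160,.163,.166): print(z,"ptip",proj(S,b+u*.02+[0,0,z]).round(1),"rod",proj(S,b+[0,0,z]).round(1))
g=cv2.cvtColor(ims,6)
print("\n".join(f"{y} "+" ".join(f"{g[y,x]:3d}" for x in range(304,338)) for y in range(162,206)))
```

```text
t 19.22 pos [0.5111 0.2376 0.1534] F [-2.5 -0.2  2.7] w 0.104 gf 43.4
R [[-0.3012, 0.9536, 0.0004], [0.9536, 0.3012, 0.0002], [0.0001, 0.0005, -1.0]] q6 0.08
0.157 ptip [321.7 184.4] rod [327.9 186.4]
0.16 ptip [321.8 183.3] rod [327.9 185.3]
0.163 ptip [321.8 182.2] rod [327.9 184.2]
0.166 ptip [321.8 181.1] rod [327.9 183.1]
162 135 158 165 163 162 160 156 151 160 159 178 174 130  97  90  98 105 107 112 121 116 114 117 128 144 145 142 139 130 112  96  89  91  95
163 139 166 177 177 178 175 161 153 177 198 204 200 162 114  94  87  95  97  99 100 100 101 108 111 116 121 121 119 119 109  95  91  96  98
164 133 170 181 183 182 181 175 173 196 209 215 212 191 139  97  89  90  92  91  87  95  96 100 101  97 109 113 114 115 104  96  93 101 105
165 125 155 169 174 176 174 174 179 192 205 213 214 202 161 109  89  87  92  93  94  93  94  96  93  85  90 101 107 112 102  98 100 102 109
166 104 133 149 162 169 170 170 177 182 202 213 213 216 191 140 103  96  99 101 102  99  85  80  69  76  76  78  88 102 100  98 101 108 111
167  97 112 123 148 161 172 168 172 177 191 208 217 216 204 158 121 114
[... 4688 characters left out ...]

201 125 179 204 210 211 210 211 209 212 213 211 210 210 207 211 209 203 204 201 196 170 120  81  75  73  75  87 116 131 108  96  79  53  43
202 123 178 202 208 209 210 214 213 212 211 212 213 207 205 205 205 205 203 204 193 171 118  81  73  74  74  96 153 178 175 167 146 111  92
203 121 178 201 208 209 210 213 211 212 212 211 202 195 187 192 194 196 201 202 192 166 113  79  74  74  74 104 160 185 193 195 186 171 158
204 121 175 203 205 205 210 210 212 210 206 205 203 189 180 178 172 184 197 191 176 141 100  78  71  70  75  90 135 171 190 196 197 194 192
205 120 179 200 200 201 202 207 206 207 207 205 203 196 191 186 178 181 180 166 142 114  88  72  72  74  75  82 106 137 175 193 201 196 199
```

Emit:
{"op": "jog_arm", "data": {
  "turn": [
    [0,0,0],
    [0,0,0],
    [0,0,0],
    [0,0,0]
  ],
  "delta_pos": [
    [0,0,-0.0015],
    [0,0,-0.001],
    [0,0,0],
    [0,0,0]
  ],
  "gripper": [0,0,0,0]
}}

```text
time: 19.65
tool_pos: [0.511, 0.2375, 0.1544]
tcp_rot: [-1.857, -2.534, 0.0]
wrist_force: [1.7, 0.1, -2.9]
width: 0.105
grip_force: 42.6
```

Run:
```python
from h import *
from scipy.optimize import brentq
t,R=st(); G=[];GT=[]
for i in range(4):
    S,im=shot("s9","side"); G.append(cv2.cvtColor(im,6)); T,im=shot("t9","top"); GT.append(cv2.cvtColor(im,6))
g=np.mean(G,0); u=np.array([-.3012,.9535,0]); b=np.array([.5543,.104,0])
for x in range(308,323):   # dark bar centroid per column
    s=brentq(lambda s:proj(S,b+u*s+[0,0,.163])[0]-x,-.02,.1); c=g[174:192,x]; w=np.clip(np.percentile(c,70)-60-c,0,None); 
    y=174+(w*np.arange(18)).sum()/max(w.sum(),1e-6); print(x,round(s*1e3),round(y,2),int(c.min()),"z",round(brentq(lambda z:proj(S,b+u*s+[0,0,z])[1]-y,0,.3),4))
for x in (322,323,324,325,331,332,333): print("collar",x,g[178:192,x].astype(int))
g=np.mean(GT,0)
for z in (.157,.163,.169): print(z,proj(T,b+u*.02+[0,0,z]).round(1),proj(T,b+[0,0,z]).round(1))
print("\n".join(f"{y} "+" ".join(f"{int(g[y,x]):3d}" for x in range(308,342)) for y in range(160,196)))
```

```text
t 19.65 pos [0.511  0.2375 0.1544] F [ 1.7  0.1 -2.9] w 0.105 gf 42.6
R [[-0.3013, 0.9535, -0.0002], [0.9535, 0.3013, -0.0], [0.0, -0.0002, -1.0]] q6 0.08
308 67 178.83 39 z 0.1599
309 63 179.22 44 z 0.1597
310 60 179.74 43 z 0.1592
311 56 179.92 38 z 0.1596
312 53 180.25 41 z 0.1596
313 49 180.63 46 z 0.1594
314 46 180.87 46 z 0.1597
315 43 181.09 50 z 0.16
316 39 181.43 59 z 0.1599
317 36 181.78 55 z 0.1599
318 32 181.93 89 z 0.1604
319 29 182.0 134 z 0.1611
320 26 174.0 151 z 0.1839
321 23 174.0 162 z 0.1847
322 19 174.0 166 z 0.1856
collar 322 [168 196 210 210 197 184 195 209 213 212 208 207 207 210]
collar 323 [171 191 201 201 188 161 153 174 202 211 213 210 208 207]
collar 324 [155 159 162 158 143 110  98 125 172 196 201 199 196 192]
collar 325 [104 102 100  97  88  67  68  88 121 140 144 144 140 137]
collar 331 [ 95 107 117 114 105 108 110 106 131 152 157 161 165 167]
collar 332 [160 176 181 181 176 167 148 140 178 198 201 203 205 198]
collar 333 [187 203 205 206 206 199 185 191 208 215 216 217 212 199]
0.157 [323.6 187.2] [328.6 183.1]
0.163 [323.6 186.4] [328.6 182.2]
0.169 
[... 4367 characters left out ...]

191  20  19  19  20  19  29  40  49  63  75  81  79  77  75  74  72  70  59  41  40  37 112 136  69  46  46  47  47  50  50  50  50  52  51
192  20  21  19  18  19  20  29  38  44  64  77  82  80  79  77  71  67  64  57  41  40 126 113  57  42  45  45  47  48  50  51  50  51  52
193  20  20  21  19  20  19  20  24  33  46  60  78  84  82  76  70  66  63  62  55  50 110  98  52  39  42  43  45  47  49  49  50  52  51
194  20  19  21  20  20  18  19  20  21  33  40  59  80  81  73  68  65  64  62  63  54  62 100  65  41  38  39  41  45  47  49  51  51  51
195  21  20  19  21  19  20  18  20  19  19  27  37  56  72  70  67  65  62  60  59  59  52  82  96  62  41  38  39  42  46  49  50  50  50
```

Emit:
{"op": "jog_arm", "data": {
  "turn": [
    [0,0,0],
    [0,0,0],
    [0,0,0],
    [0,0,0],
    [0,0,0]
  ],
  "delta_pos": [
    [0,0,-0.001],
    [0,0,-0.001],
    [0,0,-0.001],
    [0,0,0],
    [0,0,0]
  ],
  "gripper": [0,0,0,0,0]
}}

```text
time: 20.47
tool_pos: [0.511, 0.2376, 0.1581]
tcp_rot: [-1.857, -2.534, -0.0]
wrist_force: [-0.2, 1.3, -1.6]
width: 0.107
grip_force: 42.8
```

```bash
cat > m.py <<'E'
from h import *
from scipy.optimize import brentq
def bar(g,S,zg):
    u=np.array([-.3012,.9535,0]); b=np.array([.5543,.104,0]); o=[]
    for x in range(309,319):
        s=brentq(lambda s:proj(S,b+u*s+[0,0,zg])[0]-x,-.02,.1); r0=int(proj(S,b+u*s+[0,0,zg])[1])-8
        c=g[r0:r0+17,x]; w=np.clip(np.percentile(c,70)-60-c,0,None); y=r0+(w*np.arange(17)).sum()/max(w.sum(),1e-6)
        o.append(brentq(lambda z:proj(S,b+u*s+[0,0,z])[1]-y,0,.3))
    return np.round(o,4)
E
python3 - <<'E'
from m import *
st(); G=[]
for i in range(3): S,im=shot("s10","side"); G.append(cv2.cvtColor(im,6))
print("now",bar(np.mean(G,0),S,.163))
print("s4",bar(cv2.cvtColor(cv2.imread("pics/s4.png"),6).astype(float),S,.113))
E
```

```text
t 20.47 pos [0.511  0.2376 0.1581] F [-0.2  1.3 -1.6] w 0.107 gf 42.8
R [[-0.3012, 0.9536, 0.0001], [0.9536, 0.3012, 0.0001], [0.0001, 0.0001, -1.0]] q6 0.08
now [0.1634 0.1633 0.1635 0.1632 0.1634 0.1632 0.1634 0.1637 0.1639 0.1641]
s4 [0.1126 0.1123 0.112  0.1116 0.1114 0.1117 0.112  0.1119 0.1074 0.1031]
```

Emit:
{"op": "jog_arm", "data": {
  "turn": [
    [0,0,0],
    [0,0,0],
    [0,0,0],
    [0,0,0],
    [0,0,0],
    [0,0,0],
    [0,0,0],
    [0,0,0],
    [0,0,0],
    [0,0,0],
    [0,0,0],
    [0,0,0],
    [0,0,0],
    [0,0,0],
    [0,0,0],
    [0,0,0]
  ],
  "delta_pos": [
    [0,0,0],
    [0,0,0],
    [0,0,0],
    [0,0,0],
    [0,0,0],
    [0,0,0],
    [0,0,0],
    [0,0,-0.01],
    [0,0,-0.02],
    [0,0,-0.02],
    [0,0,-0.02],
    [0,0,-0.02],
    [0,0,-0.02],
    [0,0,0],
    [0,0,0],
    [0,0,0]
  ],
  "gripper": [0.02,0.03,0.04,0.05,0.05,0.05,0.05,0.05,0.05,0.05,0.05,0.05,0.05,0.05,0.05,0.05]
}}

```text
time: 21.95
tool_pos: [0.5107, 0.2374, 0.2675]
tcp_rot: [-1.857, -2.534, 0.001]
wrist_force: [-0.4, -0.2, -1.0]
width: 0.585
grip_force: 0.0
```

Run:
```python
from m import *
st(); G=[]
for i in range(4): S,im=shot("s11","side"); G.append(cv2.cvtColor(im,6))
g=np.mean(G,0); print("now",bar(g,S,.163))
for x in (322,323,324,325,331,332,333): print("collar",x,g[178:192,x].astype(int))
g4=cv2.cvtColor(cv2.imread("pics/s4.png"),6)
for x in (323,324,332,333): print("collar s4",x,g4[178:192,x])
```

```text
t 21.95 pos [0.5107 0.2374 0.2675] F [-0.4 -0.2 -1. ] w 0.585 gf 0.0
R [[-0.3012, 0.9536, -0.0004], [0.9536, 0.3012, -0.0001], [0.0, -0.0004, -1.0]] q6 0.08
now [0.1635 0.1634 0.1634 0.1632 0.1634 0.1632 0.1634 0.1637 0.1639 0.1641]
collar 322 [169 194 203 193 188 195 202 208 211 211 206 206 207 208]
collar 323 [170 191 200 197 185 163 155 172 201 212 210 208 207 207]
collar 324 [155 164 163 156 142 110  99 124 170 194 198 198 195 192]
collar 325 [106 107 104  95  85  65  68  86 120 138 143 142 140 137]
collar 331 [ 96 107 115 111 106 106 108 105 129 151 157 159 163 167]
collar 332 [160 173 179 179 173 165 148 140 177 197 201 201 201 199]
collar 333 [187 201 205 206 204 199 185 189 205 214 216 215 211 198]
collar s4 323 [171 189 200 197 177 161 153 176 198 209 210 208 205 205]
collar s4 324 [153 155 157 157 128 102 101 126 170 193 201 194 192 193]
collar s4 332 [159 173 177 168 147 115  99 126 176 195 198 201 198 192]
collar s4 333 [186 201 202 202 193 172 165 183 206 215 216 217 211 197]
```

```bash
python3 -c "
from workcell import ticket
print(ticket.finish_job())"
```

```text
the job is handed in; nothing more can be done
None
```

The job is handed in, with no pass or fail result returned: the disc was pressed home at about 20 N, the rod stands released in the bore, the pointer measures level with the collar to about 1 mm, and the arm is clear of everything.

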